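# Set up a shaft on V-blocks for marking out

## Robot

A 6-joint arm with a two-finger parallel gripper is mounted at the origin on the work surface. World frame = base frame: x ahead of the robot, y to its left, z up, the work surface at z = 0. Lengths are in mm, angles in rad, forces in N, time in s.
With the tool pointing down it reaches from about 300 to 775 mm from the base axis. Payload 14.6 kg.
Tool frame: the origin (TCP) lies midway between the tips of the shut fingers; the grasp point (between the pads) lies 19 mm behind it; z points along the fingers, y is the line along which they close (so a half turn about z gives the same grasp; the last joint's range is limited). The gripper opens to 94 mm and grips with 3 to 60 N. Pads are 16 mm wide; open, the fingers measure 119 mm over their backs; the gripper's body (75 mm by 177 mm) begins 78 mm behind the grasp point.
Start: joints at [1.098, 0.3, 1.521, -0, 1.321, -0.067], TCP at [217.111, 505.324, 205.446] pointing down, gripper open.
Joint ranges: [-3.03, 3.03], [-0.79, 2.21], [0.23, 2.52], [-1.04, 4.18], [0, 3.07], [-2.55, 2.55]. Speed limits (rad/s): [2.22, 2.22, 2.57, 3.14, 3.14, 3.14].

## Interface

Orientations are given as [roll, pitch, yaw] about the fixed x, y, z axes, in that order (R = Rz(yaw) Ry(pitch) Rx(roll)).
In Python, from cell import manip gives the robot as it stands.
- The arm moves only by the shell command python3 -m creep 'ROWS' [OPENING] [FORCE]. ROWS is text: rows parted by semicolons, each of 6 numbers parted by spaces: the shift along the tool's x, y, z normalised to -1 to 1, where 1 is 4 cm, then the turn, a rotation vector about the tool's x, y, z normalised to -1 to 1, where 1 is pi rad. In form: dx dy dz ax ay az; .... A call has 1 to 20 rows; each row shifts and turns the commanded pose from where the row before left it, along the tool's axes as they then stand; what a row does not reach is not made up. A row lasts 1/8 s, in which the tool goes at most 62.5 mm and 10.7 degrees, less where a joint would pass 70% of its speed; a pose out of reach is approached as far as the arm can. A call with a number of a shift or a turn outside -1 to 1 is refused whole. A call with a gripper value outside its range is refused whole. OPENING is the closure, from 0 (fully open) to 1 (shut), set as the call begins (- or left out, the last holds). The fingers move at their own pace and stop on an object; FORCE is the grip in N (left out, the last holds). Time passes only in rows, so rows that do not move let the fingers close. It gives the time, the measured TCP pose, the force, the opening and the grip force at its end, in the units of the state.
- manip.read_state(): the state, without advancing time (a new reading comes with each control period).
- manip.camera(name): name is "scene" or "top" or "wrist"; returns a dict with "color" (420x560x3 uint8, red, green, blue), "range_z" (420x560 float32, mm along the optical axis (not along the pixel's ray), 0 where there is no reading), "camera_matrix" (3x3 intrinsics, pixels), "k1" (the pictures are not rectified: a ray, as slopes to the right and down, at radius r is drawn at 1 + k1 r^2 times it, then the intrinsics apply), "T" (4x4, takes a point from camera to world coordinates). Camera axes: x right, y down, z forward; pixel columns grow to the right and rows downward; lengths in mm; the calibration is good to about 2 mm. A picture is of the moment at which its call begins.
- manip.sign_off(): hands the job in; it is judged then, once.
The state is a dict: "clock": time; "joints": joint angles; "qd": joint speeds; "effort": joint torques, N m; "eef_pos": TCP position; "eef_rot": TCP orientation; "wrist_force": force on the tool from outside, world axes, zero at the start; "moment": the same for the moment, N m; "finger_gap": finger opening in mm; "finger_force": force on a finger pad.
Only numpy, scipy, OpenCV 4.12 (cv2) and the standard library are available. Lean on these libraries where they do the work, as an engineer would, in place of code of your own. Each camera call takes 0.05 s, during which the arm holds its last target. There are 200 camera calls.

## Task

Set the stepped shaft up for marking out on the granite plate: stand the two V-blocks upright on the plate's front half (nearer the robot), about 90 mm apart centre to centre with their vees in line along the plate's length, and lay the shaft in both vees, overhanging equally at each end. Then stand the angle plate on the granite at the shaft's left-hand end (the robot's left), in line with it, its upright face towards the shaft's end and within a centimetre of it, and stand the surface gauge on the granite behind the shaft, square to it, opposite its middle, with its scriber point facing the shaft and between about 5 and 20 mm short of touching it. Never tip the gauge over, and leave the jar, the offcut and the square where they are.

Things in the scene. Friction and masses are not known exactly. Their poses are not given: they have to be found in the camera images.
- granite_plate: Dark granite surface plate, fixed; 250 mm long along its y, 160 mm along its x, top face 45 mm above its origin. Origin: centre of its underside, on the bench. +x points away from the robot (within about 10 degrees), +y to the robot's left. Bare, flat, hard top.
- vblock_1: Steel V-block, one of an identical pair (either may go left or right): 45 mm along x, 30 along y, 40 high. A 90-degree vee runs along y in its top, 30 mm wide, 15 deep; grip the flat x sides, 45 apart. Origin: centre of its underside; the seated shaft's axis is 43 mm above it. 0.34 kg. Starts upright on the bench, y within 30 degrees of world y.
- vblock_2: The other V-block, same in every way as vblock_1.
- shaft: Turned steel shaft lying on the bench in front of the plate: main diameter 25 mm over 130 mm, then a 16 mm journal, 10 mm long, at each end; 150 mm overall, same at both ends. Origin: on its axis at mid length; y runs along the axis (x and z turn with it if it rolls). It can roll. About 0.5 kg.
- angle_plate: Dark cast angle plate, an L, 0.3 kg. Foot 45 mm (x) by 40 (y), 10 thick; origin: centre of the foot's underside. Web upright along the foot's -y edge: y -20 to -10, 45 wide (x), 60 high; its outer face, bright and slotted, looks to -y and goes towards the shaft; the foot extends to +y. Grip the web across its 45 mm width. Starts on its foot, -y within 30 degrees of world -y.
- surface_gauge: Surface gauge (scribing block), 0.4 kg: dark base 45 mm (x) by 55 (y) by 25 high; a 10 mm spindle rises from its centre to 135 above the underside, bare from 51 up (grip there). At height 43 a thin scriber points to -x, point 40 from the spindle axis; clamp knob 19 to +y. Origin: centre of the underside. Starts upright, scriber within 30 degrees of world -x (towards the robot).
- blue_jar: Bystander: amber jar of marking-out fluid with black lid, 52 mm diameter, 62 mm high. Origin: centre of its underside. Leave alone.
- offcut: Bystander: short round iron offcut standing on end, 38 mm diameter, 45 mm high. Origin: centre of its underside. Leave alone.
- square: Bystander: engineer's square lying flat behind the plate; dark stock 70 mm along y, 16 by 14 mm; steel blade 88 mm along +x from the stock. Origin: underside of the stock's centre. Leave alone.
Things that resemble listed ones, but are neither listed nor needed, are in the scene too. Leave any brown, red or yellow look-alike of the vblock_1 alone.

How it is judged:
By the outcome, as a careful person would: the job done as asked, in the order asked, and still so for the second after the job is handed in, with the robot touching nothing.
It also fails if it takes over 112 s, if anything falls off the work surface, if the arm or the gripper's body presses on something with over 40 N, if the wrist force passes 120 N, or if a joint passes its speed limit or range.

## Working session

There is one attempt and no reset: what is moved stays moved. The work goes in short steps, Python scripts to look and compute and a shell command to move; the robot and the scene stay as the last step left them, time stands still between calls to the robot, and variables do not carry over. Pictures are saved under pics/ and viewed, at most 14 in all, crops included, and the job is handed in when it is done.

```bash
ls; mkdir -p pics; cat > h.py <<'E'
import numpy as np,cv2,pickle
from cell import manip
def shot(n,tag):
    c=manip.camera(n); pickle.dump(c,open(f'pics/{tag}.pkl','wb')); cv2.imwrite(f'pics/{tag}.png',c['color'][:,:,::-1]); return c
def load(tag): return pickle.load(open(f'pics/{tag}.pkl','rb'))
def rays(c,uv):
    uv=np.asarray(uv,float).reshape(-1,1,2)
    s=cv2.undistortPoints(uv,c['camera_matrix'],np.array([c['k1'],0,0,0,0.]))[:,0]
    return np.c_[s,np.ones(len(s))]
def onplane(c,uv,z):
    d=rays(c,uv)@c['T'][:3,:3].T; o=c['T'][:3,3]
    return o+d*((z-o[2])/d[:,2])[:,None]
def depthpts(c):
    h,w=c['range_z'].shape; v,u=np.mgrid[:h,:w]
    p=rays(c,np.stack([u.ravel(),v.ravel()],1))*c['range_z'].reshape(-1,1)
    return (p@c['T'][:3,:3].T+c['T'][:3,3]).reshape(h,w,3)
E
python3 - <<'E'
from h import *
for n in('scene','top','wrist'):
    c=shot(n,n+'0'); print(n,c['T'].round(2).tolist(),c['camera_matrix'].round(1).tolist(),c['k1'],(c['range_z']>0).mean())
print(manip.read_state())
E
```

```text
pics
scene [[-0.02, 0.65, -0.76, 1470.86], [1.0, -0.0, -0.03, 80.12], [-0.02, -0.76, -0.65, 788.46], [0.0, 0.0, 0.0, 1.0]] [[496.1, 0.0, 271.6], [0.0, 496.1, 217.3], [0.0, 0.0, 1.0]] -0.038032894822889796 0.9959906462585034
top [[0.01, -1.0, 0.07, 498.38], [-1.0, -0.01, -0.01, 51.39], [0.01, -0.07, -1.0, 1222.1], [0.0, 0.0, 0.0, 1.0]] [[399.7, 0.0, 280.0], [0.0, 399.7, 209.9], [0.0, 0.0, 1.0]] -0.0635041088451273 0.9960586734693877
wrist [[0.39, 0.88, 0.25, 144.71], [0.92, -0.38, -0.11, 536.4], [-0.0, 0.27, -0.96, 384.48], [0.0, 0.0, 0.0, 1.0]] [[317.6, 0.0, 282.1], [0.0, 317.6, 213.1], [0.0, 0.0, 1.0]] -0.0582512532314474 0.9962627551020408
{'clock': 0.15, 'joints': array([ 1.09837712e+00,  3.00322049e-01,  1.52140056e+00, -7.31561753e-06,
        1.32069502e+00, -6.65993182e-02]), 'qd': array([-0.00093515, -0.00039522, -0.00140003, -0.00224548, -0.00019863,
        0.00092598]), 'effort': array([ 1.23155958e-03, -5.31957471e+01, -3.52822852e+01,  7.08957296e-02,
        2.35334906e-02, -7.39912366e-05]), 'eef_pos': array([217.04507682, 505.16282105, 205.04446109]), 'eef_rot': array([-3.14076904e+00, -4.78310779e-05,  2.73577456e+00]), 'wrist_force': array([-0.55028774,  0.6277898 ,  0.00679838]), 'moment': array([ 0.01076273, -0.00930361,  0.02782121]), 'finger_force': 0.0, 'finger_gap': 93.81445180066218}
```

View pics/top0.png

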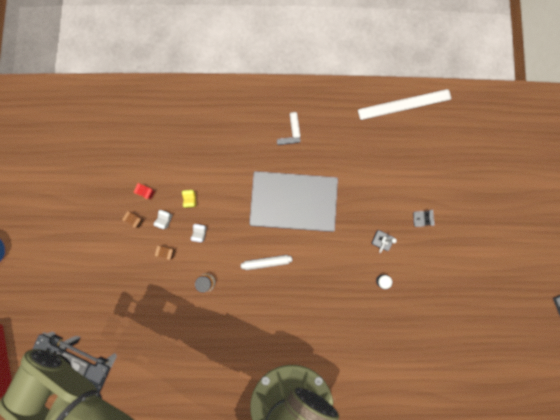

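View pics/scene0.png

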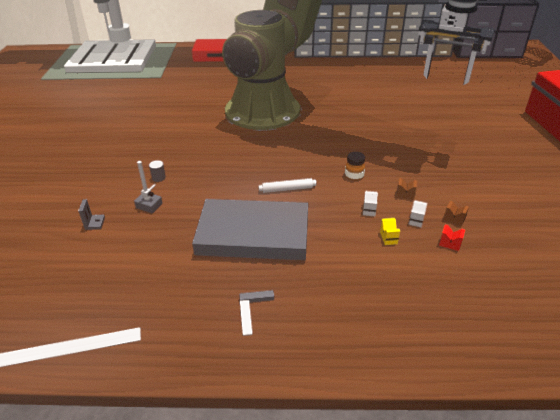

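The top view shows the granite at about (294,202), steel V-blocks at (162,219) and (199,233), the shaft at (266,263), the gauge at (384,241), the angle plate at (424,218) and the offcut at (385,282). The scene view confirms that everything is upright. Next I segment by height.

```bash
python3 - <<'E'
from h import *
for t in('top0','scene0'):
    c=load(t); P=depthpts(c); 
    z=P[...,2]; tab=(P[...,0]>250)&(P[...,0]<800)&(abs(P[...,1])<520)
    b=P[tab&(abs(z)<8)]; A=np.c_[b[:,:2],np.ones(len(b))]; k=np.linalg.lstsq(A,b[:,2],rcond=None)[0]; print(t,'bench',k, 'std',(b[:,2]-A@k).std())
    m=(tab&(z>7)&(z<200)).astype(np.uint8)
    n,l,s,ce=cv2.connectedComponentsWithStats(m)
    for i in range(1,n):
        if s[i,4]<25: continue
        q=P[l==i]; zt=np.percentile(q[:,2],95); hi=q[q[:,2]>zt-8]
        r=cv2.minAreaRect(hi[:,:2].astype(np.float32))
        print(s[i].tolist(),'top z',zt.round(1),'rect',np.round(r[0],1),np.round(r[1],1),round(r[2],1),'col',c['color'][l==i].mean(0).round())
E
```

```text
top0 bench [-3.79281346e-04 -3.91798655e-04  4.64043512e-01] std 2.38151857716751
[277, 141, 23, 4, 50] top z 19.2 rect [797.2  22. ] [ 7.6 61.7] 6.4 col [139. 128. 123.]
[249, 171, 88, 60, 4549] top z 49.0 rect [614.6   2.4] [250.4 160.3] 86.4 col [187. 185. 182.]
[134, 184, 21, 16, 179] top z 41.6 rect [637.7 453.1] [44.7 29.5] 62.6 col [215.  74.  65.]
[183, 190, 13, 17, 189] top z 41.7 rect [619.4 314.9] [45.8 29.5] 6.0 col [236. 223.  97.]
[122, 211, 22, 17, 204] top z 42.2 rect [554.1 484.4] [47.9 30.5] 61.9 col [156. 107.  70.]
[154, 210, 18, 18, 195] top z 42.6 rect [555.8 394.2] [31.4 45.3] 70.4 col [214. 212. 205.]
[414, 210, 20, 16, 286] top z 61.1 rect [ 569.6 -405.2] [42.1 12.3] 4.5 col [133. 129. 126.]
[192, 225, 14, 17, 181] top z 42.4 rect [516.6 283. ] [30.2 44.6] 80.9 col [218. 216. 211.]
[371, 230, 25, 22, 310] top z 113.0 rect [ 500.6 -269.8] [5.6 9.4] 1.1 col [166. 162. 157.]
[155, 246, 20, 14, 196] top z 42.3 rect [456.5 384.6] [46.9 30.3] 76.2 col [166. 117.  78.]
[242, 255, 49, 14, 383] top z 27.6 rect [432.2  80.4] [ 23.  144.6] 10.1 col [232. 228. 221.]
[195
[... 764 characters left out ...]
.1 rect [517.6 285.7] [30.3 50.3] 80.2 col [184. 174. 170.]
[78, 199, 27, 30, 424] top z 60.4 rect [ 569.8 -404.2] [48.6 12.6] 4.8 col [97. 86. 85.]
[192, 199, 116, 62, 6250] top z 47.6 rect [614.4   2.1] [250.5 166.1] 86.3 col [119. 112. 115.]
[410, 201, 17, 25, 299] top z 41.7 rect [556.1 395.4] [29.7 50. ] 70.5 col [182. 172. 168.]
[444, 201, 25, 24, 361] top z 41.1 rect [553.8 486.1] [45.7 36.9] 59.0 col [117.  67.  37.]
[380, 218, 20, 26, 379] top z 40.9 rect [619.7 317.7] [47.4 31. ] 8.8 col [202. 179.  10.]
[439, 225, 26, 25, 393] top z 40.9 rect [640.6 454.4] [45.  35.1] 65.1 col [190.  35.  25.]
[261, 290, 13, 4, 27] top z 16.8 rect [797.   40.8] [ 5.8 24.6] 0.9 col [139. 131. 133.]
```

```bash
cat >> h.py <<'E'
def go(x,y,z,yaw):
    """deltas (units) to tool-down pose, yaw in deg: turn first, then shift in the turned axes"""
    s=manip.read_state(); p=s['eef_pos']; y0=np.degrees(s['eef_rot'][2]); a=np.radians(yaw)
    d=np.array([x,y,z])-p; X=np.array([np.cos(a),np.sin(a)]); Y=np.array([np.sin(a),-np.cos(a)])
    t=-((yaw-y0+180)%360-180)/180
    print('t',s['clock'].__round__(2),'at',p.round(1),round(y0,2),'az',round(t,4),'shift',np.round([d[:2]@X/40,d[:2]@Y/40,-d[2]/40],3))
E
python3 -c "
from h import *
go(516.6,284.3,205,81)"
```

```text
t 0.15 at [217.  505.2 205. ] 156.75 az 0.4208 shift [-4.282e+00  8.260e+00  1.000e-03]
```

```bash
python3 -m creep '0 0 0 0 0 0.0526;0 0 0 0 0 0.0526;0 0 0 0 0 0.0526;0 0 0 0 0 0.0526;0 0 0 0 0 0.0526;0 0 0 0 0 0.0526;0 0 0 0 0 0.0526;0 0 0 0 0 0.0526;-0.476 0.918 0 0 0 0;-0.476 0.918 0 0 0 0;-0.476 0.918 0 0 0 0;-0.476 0.918 0 0 0 0;-0.476 0.918 0 0 0 0;-0.476 0.918 0 0 0 0;-0.476 0.918 0 0 0 0;-0.476 0.918 0 0 0 0;-0.476 0.918 0 0 0 0;0 0 0 0 0 0' 0 30
python3 - <<'E'
from h import *
c=shot('wrist','w1'); P=depthpts(c); z=P[...,2]
k=c['color'].astype(int); sat=k.max(2)-k.min(2)
m=((z>34)&(z<48)&(sat<60)).astype(np.uint8)
n,l,s,ce=cv2.connectedComponentsWithStats(m)
for i in range(1,n):
    if s[i,4]<150: continue
    q=P[l==i]; r=cv2.minAreaRect(q[:,:2].astype(np.float32)); print(s[i].tolist(),np.median(q[:,2]).round(1),np.round(r[0],1),np.round(r[1],1),round(r[2],1))
go(516.6,284.3,205,81)
E
```

```text
clock: 2.4
eef_pos: [518.2, 282.6, 204.8]
eef_rot: [-3.141, 0.001, 1.411]
wrist_force: [-0.6, -0.6, 0.4]
finger_gap: 94.4
finger_force: 0.0
[276, 68, 18, 33, 426] 39.5 [540.3 399.2] [30.  14.9] 70.7
[304, 75, 20, 32, 422] 39.6 [568.1 388.8] [29.8 14.7] 69.8
[259, 182, 14, 28, 337] 39.7 [500.1 286.9] [30.4 14.3] 80.4
[286, 183, 14, 27, 333] 39.7 [529.7 281.7] [30.  14.5] 81.3
[426, 298, 22, 27, 318] 44.7 [693.5 110.7] [18.9 39.7] 31.2
[319, 305, 70, 26, 1430] 44.9 [581.3 114.3] [30.3 85.2] 85.6
[323, 363, 101, 39, 3462] 45.2 [600.5  13.7] [ 66.8 140.5] 81.4
t 2.45 at [517.1 283.7 204.9] 80.91 az -0.0005 shift [ 0.013 -0.015 -0.004]
```

View pics/w1.png

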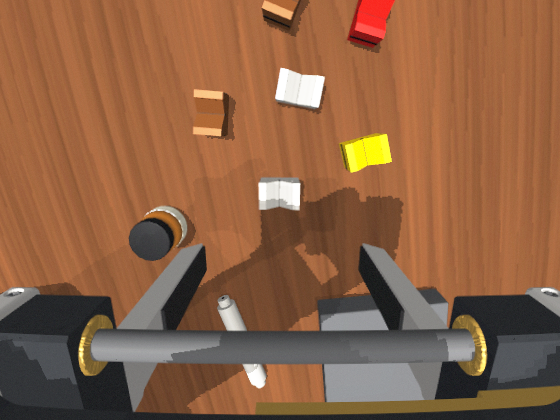

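The wrist view shows block A at (280,193) and block B at (300,88), and brown, red and yellow look-alikes clear of both. Land heights (39.6) and spacing (30) match the given sizes.

```bash
python3 -c "
from h import *
go(514.9,284.3,7,80.7)"
```

```text
t 2.45 at [517.1 283.7 204.9] 80.91 az 0.0011 shift [ 0.006 -0.057  4.946]
```

```bash
python3 -m creep '0 -0.045 0.8 0 0 0;0 0 0.8 0 0 0;0 0 0.8 0 0 0;0 0 0.8 0 0 0;0 0 0.6 0 0 0;0 0 0.4 0 0 0;0 0 0.4 0 0 0;0 0 0.2 0 0 0;0 0 0.14 0 0 0;0 0 0 0 0 0' && python3 -c "
from h import *
go(514.9,284.3,7,80.7)"
```

```text
clock: 3.7
eef_pos: [515.0, 284.7, 7.8]
eef_rot: [-3.142, 0.0, 1.414]
wrist_force: [0.1, -0.2, 0.3]
finger_gap: 94.1
finger_force: 0.0
t 3.7 at [515.  284.7   7.8] 81.0 az 0.0017 shift [-0.01  -0.001  0.021]
```

```bash
cat >> h.py <<'E'
PO=np.array([614.5,2.3]); PY=-3.65
def pl(x,y,o=None):
    a=np.radians(PY); return (PO if o is None else o)+np.array([np.cos(a)*x-np.sin(a)*y,np.sin(a)*x+np.cos(a)*y])
E
python3 -m creep '0 0 0 0 0 0;0 0 0 0 0 0;0 0 0 0 0 0;0 0 0 0 0 0;0 0 0 0 0 0;0 0 0 0 0 0;0 0 0 0 0 0' 1 30
python3 -m creep '0 0 -0.3 0 0 0;0 0 -0.6 0 0 0;0 0 -0.8 0 0 0;0 0 -0.8 0 0 0;0 0 -0.5 0 0 0;0 0 0 0 0 0'
python3 -c "
from h import *
print(pl(-40,-57),pl(-40,33))
go(*pl(-40,-57),90,90+PY)"
```

```text
clock: 4.58
eef_pos: [514.9, 284.7, 7.9]
eef_rot: [-3.142, 0.0, 1.414]
wrist_force: [-0.5, 0.1, 0.8]
finger_gap: 44.8
finger_force: 29.9
clock: 5.32
eef_pos: [515.5, 285.0, 129.6]
eef_rot: [3.139, -0.002, 1.414]
wrist_force: [-0.5, 0.6, -3.8]
finger_gap: 45.0
finger_force: 29.9
[570.95243589 -52.03792102] [576.68196532  37.77951879]
t 5.33 at [515.5 285.  129.6] 81.01 az -0.0297 shift [-8.319  1.921  0.989]
```

```bash
python3 -m creep '0 0 0 0 0 -0.0297;-0.5 0.12 0 0 0 0;-0.9 0.2 0 0 0 0;-0.9 0.2 0 0 0 0;-0.9 0.2 0 0 0 0;-0.9 0.2 0 0 0 0;-0.9 0.2 0 0 0 0;-0.9 0.2 0 0 0 0;-0.9 0.2 0 0 0 0;-0.9 0.2 0 0 0 0;-0.619 0.201 0 0 0 0;0 0 0.6 0 0 0;0 0 0 0 0 0;0 0 0 0 0 0'
python3 -c "
from h import *
go(*pl(-40,-57),53.2,90+PY)"
```

```text
clock: 7.08
eef_pos: [570.4, -52.5, 104.3]
eef_rot: [3.141, 0.0, 1.506]
wrist_force: [0.4, -0.4, -3.2]
finger_gap: 44.9
finger_force: 29.9
t 7.08 at [570.4 -52.5 104.3] 86.31 az -0.0002 shift [0.013 0.012 1.278]
```

```bash
python3 -m creep '0.012 0.012 0.5 0 0 0;0 0 0.4 0 0 0;0 0 0.2 0 0 0;0 0 0.1 0 0 0;0 0 0.06 0 0 0;0 0 0.02 0 0 0;0 0 0 0 0 0'
```

```text
clock: 7.95
eef_pos: [571.1, -51.9, 52.9]
eef_rot: [3.141, 0.0, 1.507]
wrist_force: [-0.7, 0.1, -2.9]
finger_gap: 45.1
finger_force: 29.9
```

```bash
python3 -m creep '0 0 0.02 0 0 0;0 0 0 0 0 0'; python3 -m creep '0 0 0.02 0 0 0;0 0 0 0 0 0'
```

```text
clock: 8.2
eef_pos: [571.1, -51.9, 52.8]
eef_rot: [3.141, 0.0, 1.507]
wrist_force: [-3.2, 0.2, 6.1]
finger_gap: 44.7
finger_force: 29.9
clock: 8.45
eef_pos: [571.2, -51.9, 52.8]
eef_rot: [3.141, 0.0, 1.507]
wrist_force: [-7.9, 1.3, 14.9]
finger_gap: 44.6
finger_force: 29.9
```

```bash
python3 -m creep '0 0 0 0 0 0;0 0 0 0 0 0;0 0 0 0 0 0;0 0 -0.2 0 0 0;0 0 -0.6 0 0 0;0 0 -0.9 0 0 0;0 0 -0.9 0 0 0;0 0 0 0 0 0' 0.2
python3 -c "
from h import *
print(manip.read_state()['finger_gap'])
go(554.2,394,8,70)"
```

```text
clock: 9.45
eef_pos: [572.2, -52.0, 158.3]
eef_rot: [3.136, 0.0, 1.507]
wrist_force: [-0.8, 0.6, 0.4]
finger_gap: 75.5
finger_force: 0.0
75.51559099268835
t 9.45 at [572.2 -52.  158.3] 86.35 az 0.0909 shift [10.324 -4.236  3.757]
```

```bash
python3 -m creep '0 0 0 0 0 0.0454;0 0 0 0 0 0.0454;0.94 -0.383 0 0 0 0;0.94 -0.383 0 0 0 0;0.94 -0.383 0 0 0 0;0.94 -0.383 0 0 0 0;0.94 -0.383 0 0 0 0;0.94 -0.383 0 0 0 0;0.94 -0.383 0 0 0 0;0.94 -0.383 0 0 0 0;0.94 -0.383 0 0 0 0;0.94 -0.383 0 0 0 0;0.93 -0.38 0 0 0 0;0 0 0.9 0 0 0;0 0 0.9 0 0 0;0 0 0.8 0 0 0;0 0 0 0 0 0;0 0 0 0 0 0' 0
python3 -c "
from h import *
go(554.2,394,8,70)"
```

```text
clock: 11.7
eef_pos: [554.4, 394.3, 52.3]
eef_rot: [3.141, -0.001, 1.222]
wrist_force: [0.3, -0.1, 1.4]
finger_gap: 93.9
finger_force: 0.0
t 11.7 at [554.4 394.3  52.3] 70.01 az 0.0 shift [-0.009 -0.003  1.108]
```

```bash
python3 -m creep '-0.01 0 0.5 0 0 0;0 0 0.35 0 0 0;0 0 0.2 0 0 0;0 0 0.05 0 0 0;0 0 0 0 0 0;0 0 0 0 0 0'
python3 -m creep '0 0 0 0 0 0;0 0 0 0 0 0;0 0 0 0 0 0;0 0 0 0 0 0;0 0 0 0 0 0;0 0 0 0 0 0;0 0 0 0 0 0' 1 30
python3 -m creep '0 0 -0.3 0 0 0;0 0 -0.6 0 0 0;0 0 -0.8 0 0 0;0 0 -0.8 0 0 0;0 0 -0.5 0 0 0;0 0 0 0 0 0;0 0 0 0 0 0'
python3 -c "
from h import *
go(*pl(-40,33),53,90+PY)"
```

```text
clock: 12.45
eef_pos: [554.1, 393.8, 7.6]
eef_rot: [3.141, -0.001, 1.222]
wrist_force: [-0.7, -0.1, -0.3]
finger_gap: 93.9
finger_force: 0.0
clock: 13.32
eef_pos: [553.9, 393.6, 7.0]
eef_rot: [3.142, 0.0, 1.222]
wrist_force: [1.2, 0.1, -0.2]
finger_gap: 44.8
finger_force: 30.0
clock: 14.2
eef_pos: [553.4, 393.3, 125.5]
eef_rot: [-3.14, 0.002, 1.222]
wrist_force: [-0.1, 0.1, -3.5]
finger_gap: 45.1
finger_force: 30.0
t 14.2 at [553.4 393.3 125.5] 70.01 az -0.0908 shift [-8.834  1.148  1.813]
```

```bash
python3 -m creep '0 0 0 0 0 -0.0454;0 0 0 0 0 -0.0454;-0.9 0.115 0 0 0 0;-0.9 0.115 0 0 0 0;-0.9 0.115 0 0 0 0;-0.9 0.115 0 0 0 0;-0.9 0.115 0 0 0 0;-0.9 0.115 0 0 0 0;-0.9 0.115 0 0 0 0;-0.9 0.115 0 0 0 0;-0.9 0.115 0 0 0 0;-0.734 0.113 0 0 0 0;0 0 0.6 0 0 0;0 0 0 0 0 0;0 0 0 0 0 0'
python3 -c "
from h import *
go(*pl(-40,33),52.5,90+PY)"
```

```text
clock: 16.08
eef_pos: [577.2, 38.4, 103.1]
eef_rot: [-3.141, 0.0, 1.508]
wrist_force: [0.8, -0.3, -2.2]
finger_gap: 44.8
finger_force: 30.0
t 16.07 at [577.2  38.4 103.1] 86.38 az 0.0002 shift [-0.016 -0.012  1.266]
```

```bash
python3 -m creep '-0.016 -0.012 0.5 0 0 0;0 0 0.4 0 0 0;0 0 0.2 0 0 0;0 0 0.1 0 0 0;0 0 0.05 0 0 0;0 0 0 0 0 0'; python3 -m creep '0 0 0.02 0 0 0;0 0 0 0 0 0'
```

```text
clock: 16.82
eef_pos: [576.8, 37.5, 53.3]
eef_rot: [3.141, -0.0, 1.507]
wrist_force: [0.2, -0.8, -3.7]
finger_gap: 44.7
finger_force: 30.0
clock: 17.08
eef_pos: [576.7, 37.5, 52.4]
eef_rot: [3.141, -0.0, 1.507]
wrist_force: [0.9, 0.5, -3.1]
finger_gap: 44.7
finger_force: 30.0
```

```bash
python3 -m creep '0 0 0.02 0 0 0;0 0 0 0 0 0'
```

```text
clock: 17.32
eef_pos: [576.8, 37.5, 52.0]
eef_rot: [3.141, 0.0, 1.507]
wrist_force: [-2.9, -0.3, 4.5]
finger_gap: 44.5
finger_force: 30.0
```

```bash
python3 -m creep '0 0 0 0 0 0;0 0 0 0 0 0;0 0 0 0 0 0;0 0 -0.2 0 0 0;0 0 -0.6 0 0 0;0 0 -0.9 0 0 0;0 0 -0.9 0 0 0;0 0 -0.9 0 0 0;0 0 -0.5 0 0 0;0 0 0 0 0 0;0 0 0 0 0 0' 0.2
python3 - <<'E'
from h import *
c=shot('wrist','w2'); P=depthpts(c); z=P[...,2]
def rects(m,a=150):
    n,l,s,ce=cv2.connectedComponentsWithStats(m.astype(np.uint8))
    for i in range(1,n):
        if s[i,4]<a: continue
        q=P[l==i]; r=cv2.minAreaRect(q[:,:2].astype(np.float32)); print(s[i].tolist(),np.median(q[:,2]).round(1),np.round(r[0],1),np.round(r[1],1),round(r[2],1))
print('v'); rects((z>80)&(z<92)); print('plate'); rects((z>41)&(z<50)); print('shaft'); rects((z>6)&(z<32))
go(434,81.5,80,99.5)
E
```

```text
clock: 18.7
eef_pos: [576.3, 37.5, 210.5]
eef_rot: [-3.14, 0.0, 1.507]
wrist_force: [-0.9, -0.3, 0.5]
finger_gap: 75.1
finger_force: 0.0
v
[261, 191, 14, 31, 390] 84.9 [561.6  38.1] [30.5 12.9] 85.8
[292, 191, 15, 31, 398] 84.9 [593.   36.3] [30.4 13.6] 86.9
[262, 272, 13, 28, 313] 84.6 [555.5 -50.3] [31.1 12.7] 85.8
[291, 272, 14, 28, 324] 84.7 [587.3 -52.4] [30.4 14. ] 86.1
plate
[243, 112, 152, 209, 23891] 45.3 [612.8   1.4] [250.2 160.2] 86.5
shaft
[64, 0, 41, 31, 567] 20.5 [377.2 245.3] [46.3 14.6] 30.5
[130, 99, 54, 125, 2640] 22.7 [430.2  80.9] [ 25.5 150.1] 9.2
[455, 167, 62, 57, 1346] 13.0 [833.   21.9] [79.1 70.2] 7.0
[226, 375, 38, 27, 755] 24.1 [ 500.5 -266.6] [50.4 45.8] 66.0
t 18.75 at [576.3  37.5 210.3] 86.35 az -0.0731 shift [ 1.672 -3.326  3.257]
```

View pics/w2.png

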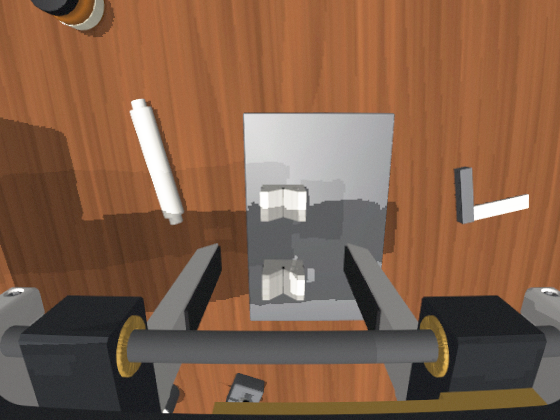

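The wrist view shows both blocks in line on the front half at (284,203) and (284,280), 88.8 mm apart along the plate at 86.2°. The shaft is at (157,161).

```bash
python3 -m creep '0 0 0 0 0 -0.0356;0 0 0 0 0 -0.0356;0.56 -0.9 0 0 0 0;0.56 -0.9 0 0 0 0;0.56 -0.9 0 0 0 0;0 -0.7 0 0 0 0;0 0 0.9 0 0 0;0 0 0.9 0 0 0;0 0 0 0 0 0;0 0 0 0 0 0' 0
python3 - <<'E'
from h import *
c=shot('wrist','w3'); P=depthpts(c); z=P[...,2]
n,l,s,ce=cv2.connectedComponentsWithStats(((z>5)&(z<32)).astype(np.uint8))
for i in range(1,n):
    if s[i,4]<300: continue
    q=P[l==i]; r=cv2.minAreaRect(q[:,:2].astype(np.float32)); print(s[i].tolist(),np.percentile(q[:,2],97).round(1),np.round(r[0],1),np.round(r[1],1),round(r[2],1))
go(431,81,80,99.2)
E
```

```text
clock: 20.0
eef_pos: [432.1, 82.2, 140.4]
eef_rot: [3.141, 0.0, 1.731]
wrist_force: [0.1, -0.5, 0.1]
finger_gap: 93.9
finger_force: 0.0
[210, 0, 62, 30, 596] 31.5 [371.4 246.5] [50.8 20.5] 14.4
[497, 0, 63, 12, 523] 30.1 [618.5 301.5] [46.4  4.6] 2.0
[267, 130, 26, 148, 3479] 25.8 [430.2  81.1] [ 24.6 148.9] 9.2
[376, 176, 172, 73, 890] 31.4 [603.7 119.5] [174.8  67.4] 22.0
[348, 282, 21, 48, 365] 31.0 [531.4 -17.8] [61.9  1.6] 86.7
t 20.05 at [432.3  82.2 140.6] 99.17 az -0.0002 shift [-0.024 -0.038  1.516]
```

```bash
python3 -m creep '-0.019 -0.057 0.8 0 0 0;0 0 0.8 0 0 0;0 0 0.8 0 0 0;0 0 0.6 0 0 0;0 0 0.3 0 0 0;0 0 0.1 0 0 0;0 0 0 0 0 0;0 0 0 0 0 0'
python3 -c "
from h import *
go(430.2,81.1,3.5,99.2)"
```

```text
clock: 21.05
eef_pos: [430.1, 81.1, 4.2]
eef_rot: [3.14, 0.0, 1.731]
wrist_force: [-0.1, -0.4, -0.0]
finger_gap: 93.5
finger_force: 0.0
t 21.05 at [430.1  81.1   4.2] 99.17 az -0.0002 shift [-0.     0.003  0.018]
```

```bash
python3 -m creep '0 0 0 0 0 0;0 0 0 0 0 0;0 0 0 0 0 0;0 0 0 0 0 0;0 0 0 0 0 0;0 0 0 0 0 0;0 0 0 0 0 0;0 0 0 0 0 0;0 0 0 0 0 0' 1 40
python3 -m creep '0 0 -0.3 0 0 0;0 0 -0.6 0 0 0;0 0 -0.8 0 0 0;0 0 -0.8 0 0 0;0 0 -0.6 0 0 0;0 0 0 0 0 0;0 0 0 0 0 0'
python3 -c "
from h import *
go(574,-7.1,95,86.35)"
```

```text
clock: 22.18
eef_pos: [429.6, 81.0, 3.4]
eef_rot: [-3.142, 0.0, 1.731]
wrist_force: [0.3, 0.5, -0.6]
finger_gap: 24.2
finger_force: 40.0
clock: 23.05
eef_pos: [429.0, 81.0, 126.6]
eef_rot: [-3.14, -0.0, 1.731]
wrist_force: [-0.8, 0.2, -4.8]
finger_gap: 24.3
finger_force: 40.0
t 23.05 at [429.   81.  126.6] 99.17 az 0.0712 shift [-1.967  3.758  0.79 ]
```

```bash
python3 -m creep '0 0 0 0 0 0.0356;0 0 0 0 0 0.0356;-0.4 0.75 0 0 0 0;-0.4 0.75 0 0 0 0;-0.4 0.75 0 0 0 0;-0.4 0.75 0 0 0 0;-0.367 0.74 0 0 0 0;0 0 0.4 0 0 0;0 0 0.3 0 0 0;0 0 0 0 0 0;0 0 0 0 0 0'
python3 - <<'E'
from h import *
c=shot('wrist','w4'); P=depthpts(c); z=P[...,2]
n,l,s,ce=cv2.connectedComponentsWithStats(((z>95)&(z<125)).astype(np.uint8))
for i in range(1,n):
    if s[i,4]<150: continue
    q=P[l==i]; r=cv2.minAreaRect(q[:,:2].astype(np.float32)); print(s[i].tolist(),np.percentile(q[:,2],97).round(1),np.round(r[0],1),np.round(r[1],1),round(r[2],1))
go(574,-7.1,79.5,86.35)
E
```

```text
clock: 24.42
eef_pos: [573.7, -6.7, 99.8]
eef_rot: [3.141, 0.0, 1.508]
wrist_force: [0.7, -0.4, -4.7]
finger_gap: 24.1
finger_force: 40.0
[237, 132, 92, 199, 9002] 122.1 [576.3   8.4] [118.8  47.2] 73.9
[268, 364, 29, 14, 266] 121.7 [569.2 -74.2] [15.  17.4] 82.3
t 24.48 at [573.9  -6.8 100. ] 86.37 az 0.0001 shift [-0.008  0.003  0.512]
```

View pics/w4.png

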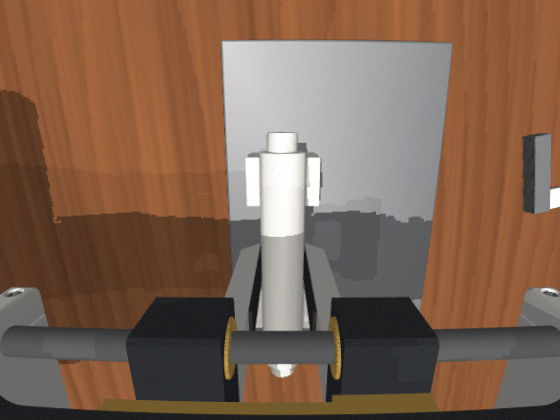

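The shaft sits level at (283,230) over the left block's vee, aligned with it. I lower it gently next.

```bash
python3 -m creep '-0.008 0.003 0.2 0 0 0;0 0 0.15 0 0 0;0 0 0.08 0 0 0;0 0 0 0 0 0'; python3 -m creep '0 0 0.03 0 0 0;0 0 0 0 0 0';  python3 -m creep '0 0 0.02 0 0 0;0 0 0 0 0 0'
```

```text
clock: 24.98
eef_pos: [573.8, -7.3, 81.9]
eef_rot: [-3.141, 0.0, 1.507]
wrist_force: [-0.1, -0.2, -5.0]
finger_gap: 24.0
finger_force: 40.0
clock: 25.22
eef_pos: [574.0, -7.3, 81.1]
eef_rot: [3.142, -0.0, 1.507]
wrist_force: [0.8, 0.2, -5.4]
finger_gap: 24.2
finger_force: 40.0
clock: 25.48
eef_pos: [574.0, -7.3, 80.2]
eef_rot: [3.142, 0.0, 1.507]
wrist_force: [0.2, 0.8, -5.2]
finger_gap: 24.2
finger_force: 40.0
```

```bash
python3 -m creep '0 0 0.02 0 0 0;0 0 0 0 0 0';  python3 -m creep '0 0 0.015 0 0 0;0 0 0 0 0 0'
```

```text
clock: 25.72
eef_pos: [573.9, -7.3, 79.4]
eef_rot: [-3.141, 0.0, 1.507]
wrist_force: [0.5, -0.1, -4.6]
finger_gap: 24.2
finger_force: 40.0
clock: 25.98
eef_pos: [574.0, -7.3, 78.8]
eef_rot: [-3.142, -0.0, 1.507]
wrist_force: [0.2, -0.5, -5.6]
finger_gap: 23.8
finger_force: 40.0
```

```bash
python3 -m creep '0 0 0.015 0 0 0;0 0 0 0 0 0';  python3 -m creep '0 0 0.012 0 0 0;0 0 0 0 0 0'
```

```text
clock: 26.22
eef_pos: [574.1, -7.3, 78.7]
eef_rot: [3.141, 0.0, 1.507]
wrist_force: [-3.2, 0.4, 2.0]
finger_gap: 23.7
finger_force: 40.0
clock: 26.48
eef_pos: [574.1, -7.3, 78.6]
eef_rot: [3.141, 0.0, 1.507]
wrist_force: [-5.3, 0.9, 7.1]
finger_gap: 23.6
finger_force: 40.0
```

```bash
python3 -m creep '0 0 0 0 0 0;0 0 0 0 0 0;0 0 0 0 0 0;0 0 -0.1 0 0 0;0 0 -0.4 0 0 0;0 0 -0.9 0 0 0;0 0 -0.9 0 0 0;0 0 -0.7 0 0 0;0 0 0 0 0 0;0 0 0 0 0 0' 0.36
python3 - <<'E'
from h import *
c=shot('top','t5'); shot('wrist','w5'); 
img=c['color'][150:300,220:460,::-1]; cv2.imwrite('pics/t5c.png',cv2.resize(img,None,fx=3,fy=3,interpolation=cv2.INTER_CUBIC))
c=load('w5'); P=depthpts(c); z=P[...,2]
n,l,s,ce=cv2.connectedComponentsWithStats(((z>87)&(z<110)).astype(np.uint8))
for i in range(1,n):
    if s[i,4]<150: continue
    q=P[l==i]; r=cv2.minAreaRect(q[:,:2].astype(np.float32)); print(s[i].tolist(),np.percentile(q[:,2],97).round(1),np.round(r[0],1),np.round(r[1],1),round(r[2],1))
go(569.7,-404.8,200,94.5)
E
```

```text
clock: 27.72
eef_pos: [573.6, -7.3, 197.2]
eef_rot: [-3.141, 0.0, 1.507]
wrist_force: [0.3, -0.2, 0.5]
finger_gap: 60.2
finger_force: 0.0
[270, 129, 28, 157, 3909] 101.0 [574.6  -7.2] [149.4  24.6] 86.4
t 27.82 at [573.5  -7.3 196.7] 86.35 az -0.0453 shift [-9.899 -0.875 -0.083]
```

View pics/w5.png

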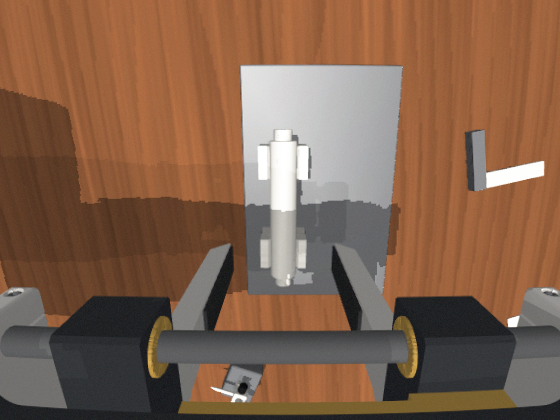

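The shaft is seated with its top at z = 101 (100.5 expected), centred between the blocks at (284,205). The gauge is partly visible at (240,385).

```bash
python3 -m creep '0 0 0 0 0 -0.0453;-0.9 -0.08 0 0 0 0;-0.9 -0.08 0 0 0 0;-0.9 -0.08 0 0 0 0;-0.9 -0.08 0 0 0 0;-0.9 -0.08 0 0 0 0;-0.9 -0.08 0 0 0 0;-0.9 -0.08 0 0 0 0;-0.9 -0.08 0 0 0 0;-0.9 -0.08 0 0 0 0;-0.9 -0.08 0 0 0 0;-0.9 -0.075 0 0 0 0;0 0 0 0 0 0;0 0 0 0 0 0' 0
python3 - <<'E'
from h import *
c=shot('wrist','w6'); P=depthpts(c); z=P[...,2]; X=P[...,0];Y=P[...,1]
def rects(m,a=60):
    n,l,s,ce=cv2.connectedComponentsWithStats(m.astype(np.uint8))
    for i in range(1,n):
        if s[i,4]<a: continue
        q=P[l==i]; r=cv2.minAreaRect(q[:,:2].astype(np.float32)); print(s[i].tolist(),np.percentile(q[:,2],90).round(1),np.round(r[0],1),np.round(r[1],1),round(r[2],1))
near=(Y<-330); g=(Y>-330)&(Y<-210)&(X<580)
print('web'); rects(near&(z>54)&(z<66)); print('foot');rects(near&(z>6)&(z<14))
print('gbase');rects(g&(z>21)&(z<29)); print('spindle'); rects(g&(z>60),30); print('scriber+knob');rects(g&(z>36)&(z<48),20)
go(569.7,-404.8,26,94.5)
E
```

```text
clock: 29.58
eef_pos: [570.1, -404.2, 196.9]
eef_rot: [-3.141, -0.001, 1.65]
wrist_force: [-0.1, 0.2, -0.1]
finger_gap: 94.2
finger_force: 0.0
web
[259, 199, 44, 12, 465] 61.1 [ 568.6 -406. ] [44.5 10.9] 4.1
foot
[262, 165, 39, 28, 1041] 11.5 [ 567.5 -386.1] [44.6 31. ] 3.6
gbase
[195, 31, 60, 69, 1789] 26.1 [ 498.9 -270.3] [55.4 45.8] 65.2
[107, 42, 20, 35, 135] 28.1 [ 388.8 -274.2] [36.4 13.9] 69.7
spindle
[189, 29, 34, 35, 504] 135.7 [ 499.4 -270.5] [10.1  9.9] 25.5
scriber+knob
[80, 33, 41, 42, 1296] 46.5 [ 377.9 -270.1] [37.5 37.5] 37.5
[184, 41, 22, 15, 70] 46.0 [ 474.4 -259.2] [ 4.  23.9] 59.9
[227, 44, 8, 11, 33] 47.6 [ 509.2 -259.1] [9.  3.4] 62.8
[223, 58, 10, 16, 41] 46.8 [ 506.7 -274.3] [16.4  0.8] 65.9
t 29.62 at [ 570.3 -403.9  197.3] 94.55 az 0.0003 shift [-0.021 -0.017  4.282]
```

View pics/w6.png

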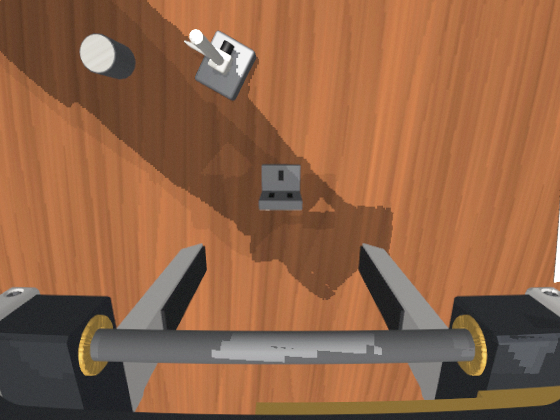

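The angle plate is at (281,188), with its web at (568.6,-406) and yaw about 3.8°. The gauge is at (228,60), spindle (499.2,-270.4), yaw about -24.7°, which agrees with its scriber direction.

```bash
python3 -m creep '-0.05 -0.046 0.8 0 0 0.004;0 0 0.9 0 0 0;0 0 0.9 0 0 0;0 0 0.8 0 0 0;0 0 0.5 0 0 0;0 0 0.3 0 0 0;0 0 0.13 0 0 0;0 0 0 0 0 0;0 0 0 0 0 0'
python3 -c "
from h import *
go(568.6,-406,24,93.8)"
```

```text
clock: 30.75
eef_pos: [568.9, -407.3, 25.6]
eef_rot: [3.141, 0.001, 1.637]
wrist_force: [0.2, -0.5, 0.5]
finger_gap: 93.8
finger_force: 0.0
t 30.75 at [ 568.9 -407.3   25.6] 93.78 az -0.0001 shift [ 0.032 -0.004  0.039]
```

```bash
python3 -m creep '0.032 0 0.03 0 0 0;0 0 0 0 0 0;0 0 0 0 0 0'
python3 -m creep '0 0 0 0 0 0;0 0 0 0 0 0;0 0 0 0 0 0;0 0 0 0 0 0;0 0 0 0 0 0;0 0 0 0 0 0;0 0 0 0 0 0' 1 35
python3 -m creep '0 0 -0.3 0 0 0;0 0 -0.6 0 0 0;0 0 -0.8 0 0 0;0 0 -0.8 0 0 0;0 0 -0.9 0 0 0;0 0 -0.9 0 0 0;0 0 0 0 0 0;0 0 0 0 0 0'
python3 -c "
from h import *
go(579.9,77.6,69,86.4)"
```

```text
clock: 31.12
eef_pos: [568.5, -405.7, 23.5]
eef_rot: [3.142, 0.0, 1.637]
wrist_force: [-0.2, -0.4, 0.0]
finger_gap: 93.8
finger_force: 0.0
clock: 32.0
eef_pos: [568.4, -405.8, 23.4]
eef_rot: [-3.142, 0.0, 1.637]
wrist_force: [0.1, -1.7, 0.1]
finger_gap: 44.6
finger_force: 35.0
clock: 33.0
eef_pos: [568.0, -405.4, 193.9]
eef_rot: [-3.14, -0.001, 1.637]
wrist_force: [-0.4, -0.4, -3.7]
finger_gap: 45.0
finger_force: 35.0
t 33.0 at [ 568.  -405.4  193.9] 93.79 az 0.041 shift [12.069 -0.462  3.123]
```

```bash
python3 -m creep '0 0 0 0 0 0.041;0.6 -0.035 0 0 0 0;0.95 -0.035 0 0 0 0;0.95 -0.035 0 0 0 0;0.95 -0.035 0 0 0 0;0.95 -0.035 0 0 0 0;0.95 -0.035 0 0 0 0;0.95 -0.035 0 0 0 0;0.95 -0.035 0 0 0 0;0.95 -0.035 0 0 0 0;0.95 -0.035 0 0 0 0;0.95 -0.035 0 0 0 0;0.95 -0.035 0 0 0 0;0.95 -0.035 0 0 0 0;0.07 -0.007 0 0 0 0;0 0 0.9 0 0 0;0 0 0.9 0 0 0;0 0 0 0 0 0;0 0 0 0 0 0;0 0 0 0 0 0'
python3 - <<'E'
from h import *
go(579.9,77.6,69,86.4)
c=shot('scene','s7'); u=c['color'][140:270,180:330,::-1]; cv2.imwrite('pics/s7c.png',cv2.resize(u,None,fx=4,fy=4,interpolation=cv2.INTER_CUBIC))
E
```

```text
clock: 35.5
eef_pos: [580.9, 77.1, 124.9]
eef_rot: [3.139, -0.0, 1.508]
wrist_force: [0.2, -0.3, -2.3]
finger_gap: 44.8
finger_force: 35.0
t 35.5 at [580.9  77.1 124.9] 86.39 az -0.0 shift [ 0.01  -0.025  1.396]
```

View pics/s7c.png

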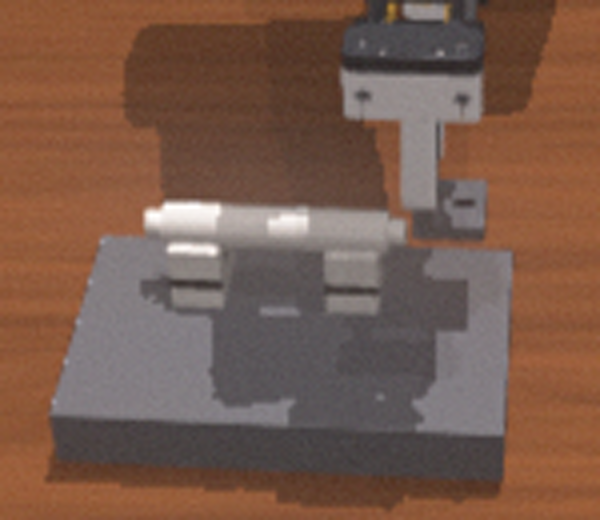

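The crop shows the shaft in the vees and the angle plate hanging just past its left end at (440,215), clear of it.

```bash
python3 -m creep '0.01 -0.015 0.5 0 0 0;0 0 0.45 0 0 0;0 0 0.25 0 0 0;0 0 0.12 0 0 0;0 0 0.06 0 0 0;0 0 0 0 0 0;0 0 0 0 0 0'; python3 -m creep '0 0 0.015 0 0 0;0 0 0 0 0 0'; python3 -c "
from h import *
go(579.9,77.6,68.4,86.4)"
```

```text
clock: 36.42
eef_pos: [579.8, 77.8, 68.5]
eef_rot: [3.141, -0.0, 1.508]
wrist_force: [-0.2, -0.1, -2.7]
finger_gap: 44.6
finger_force: 35.0
clock: 36.67
eef_pos: [579.9, 77.7, 68.3]
eef_rot: [3.141, -0.0, 1.508]
wrist_force: [-2.7, -1.6, 5.8]
finger_gap: 44.8
finger_force: 35.0
t 36.67 at [579.9  77.7  68.3] 86.4 az 0.0 shift [-0.003  0.001 -0.002]
```

```bash
python3 -m creep '0 0 0 0 0 0;0 0 0 0 0 0;0 0 0 0 0 0;0 0 -0.1 0 0 0;0 0 -0.4 0 0 0;0 0 -0.9 0 0 0;0 0 -0.9 0 0 0;0 0 -0.9 0 0 0;0 0 -0.3 0 0 0;0 0 0 0 0 0;0 0 0 0 0 0' 0.25
python3 - <<'E'
from h import *
c=shot('wrist','w8'); P=depthpts(c); z=P[...,2]
def rects(m,a=80):
    n,l,s,ce=cv2.connectedComponentsWithStats(m.astype(np.uint8))
    for i in range(1,n):
        if s[i,4]<a: continue
        q=P[l==i]; r=cv2.minAreaRect(q[:,:2].astype(np.float32)); print(s[i].tolist(),np.percentile(q[:,2],90).round(1),np.round(r[0],1),np.round(r[1],1),round(r[2],1))
print('shaft,web');rects((z>87)&(z<110)); print('foot');rects((z>51)&(z<60))
go(499.2,-270.4,205,65.3)
E
```

```text
clock: 38.05
eef_pos: [579.2, 77.7, 206.1]
eef_rot: [-3.139, 0.0, 1.508]
wrist_force: [-0.9, 0.7, -0.5]
finger_gap: 70.2
finger_force: 0.0
shaft,web
[259, 203, 49, 128, 3343] 105.1 [573.7  13. ] [142.5  44.4] 84.5
foot
[52, 8, 29, 49, 273] 59.3 [379.5 255.9] [45.7 20.3] 61.0
[262, 167, 43, 31, 1249] 56.4 [581.1  97.5] [30.7 44.5] 87.2
t 38.1 at [579.2  77.7 206.1] 86.41 az 0.1173 shift [-8.742  1.819  0.027]
```

View pics/w8.png

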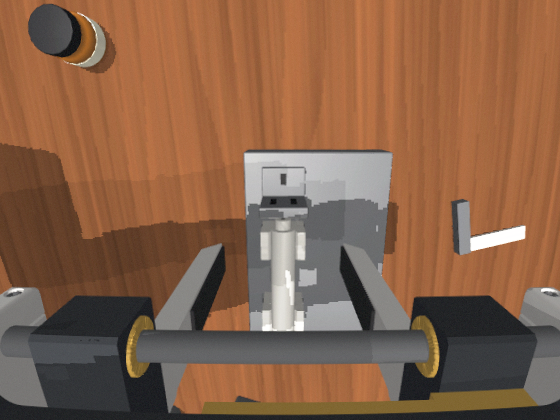

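The angle plate stands at the shaft's left end at (284,190), in line with it. Its foot centre at (581.1,97.5) puts the face about 5 mm from the shaft's end.

```bash
python3 -m creep '0 0 0 0 0 0.0391;0 0 0 0 0 0.0391;0 0 0 0 0 0.0391;-0.874 0.182 0 0 0 0;-0.874 0.182 0 0 0 0;-0.874 0.182 0 0 0 0;-0.874 0.182 0 0 0 0;-0.874 0.182 0 0 0 0;-0.874 0.182 0 0 0 0;-0.874 0.182 0 0 0 0;-0.874 0.182 0 0 0 0;-0.874 0.182 0 0 0 0;-0.874 0.182 0 0 0 0;0 0 0 0 0 0;0 0 0 0 0 0' 0.35
python3 - <<'E'
from h import *
c=shot('wrist','w9'); P=depthpts(c); z=P[...,2]; X=P[...,0];Y=P[...,1]
g=(Y>-330)&(Y<-210)&(X<560)&(X>420)
for n_,lo,hi in(('base',21,29),('scriber',36,48),('spindle',70,150)):
    n,l,s,ce=cv2.connectedComponentsWithStats((g&(z>lo)&(z<hi)).astype(np.uint8))
    for i in range(1,n):
        if s[i,4]<30: continue
        q=P[l==i]; r=cv2.minAreaRect(q[:,:2].astype(np.float32)); print(n_,s[i].tolist(),np.percentile(q[:,2],90).round(1),np.round(r[0],1),np.round(r[1],1),round(r[2],1))
go(499.2,-270.4,57.5,65.3)
E
```

```text
clock: 39.98
eef_pos: [499.6, -269.7, 206.8]
eef_rot: [-3.14, -0.0, 1.14]
wrist_force: [0.4, 1.0, 0.0]
finger_gap: 60.8
finger_force: 0.0
base [263, 172, 39, 46, 1028] 26.3 [ 499.1 -270.6] [54.4 44.3] 66.1
base [264, 202, 14, 16, 196] 26.4 [ 479.3 -280.7] [19.2 15.4] 64.2
scriber [275, 182, 16, 11, 65] 47.9 [ 505.1 -258.7] [10.9 16.7] 64.5
scriber [247, 198, 28, 4, 100] 45.9 [ 477.  -261.2] [ 4.2 30.1] 65.6
spindle [277, 200, 12, 30, 287] 135.6 [ 499.2 -270.2] [9.6 9.3] 21.6
t 40.02 at [ 499.8 -269.5  207.1] 65.33 az 0.0001 shift [-0.028 -0.004  3.739]
```

```bash
python3 -m creep '-0.02 -0.004 0.8 0 0 -0.001;0 0 0.8 0 0 0;0 0 0.8 0 0 0;0 0 0.6 0 0 0;0 0 0.4 0 0 0;0 0 0.25 0 0 0;0 0 0.08 0 0 0;0 0 0 0 0 0;0 0 0 0 0 0'
python3 -c "
from h import *
go(499.1,-270.3,57.5,65.5)"
```

```text
clock: 41.15
eef_pos: [499.5, -271.1, 59.0]
eef_rot: [3.141, 0.0, 1.143]
wrist_force: [-0.1, -0.7, 0.1]
finger_gap: 61.0
finger_force: 0.0
t 41.15 at [ 499.5 -271.1   59. ] 65.47 az -0.0002 shift [ 0.015 -0.017  0.038]
```

```bash
python3 -m creep '0.012 -0.012 0 0 0 0;0 0 0 0 0 0;0 0 0 0 0 0;0 0 0 0 0 0;0 0 0 0 0 0;0 0 0 0 0 0;0 0 0 0 0 0;0 0 0 0 0 0;0 0 0 0 0 0' 1 40
python3 -m creep '0 0 -0.1 0 0 0;0 0 -0.3 0 0 0;0 0 -0.5 0 0 0;0 0 -0.7 0 0 0;0 0 -0.7 0 0 0;0 0 -0.7 0 0 0;0 0 -0.6 0 0 0;0 0 -0.3 0 0 0;0 0 0 0 0 0;0 0 0 0 0 0'
python3 - <<'E'
from h import *
c=shot('scene','s10'); u=c['color'][60:260,80:330,::-1]; cv2.imwrite('pics/s10c.png',cv2.resize(u,None,fx=3,fy=3,interpolation=cv2.INTER_CUBIC))
go(638.9,-11.3,104,86.4)
E
```

```text
clock: 42.28
eef_pos: [499.0, -270.3, 58.4]
eef_rot: [3.142, -0.0, 1.143]
wrist_force: [0.1, -0.0, -0.0]
finger_gap: 9.7
finger_force: 40.0
clock: 43.52
eef_pos: [498.6, -270.1, 213.3]
eef_rot: [-3.14, -0.0, 1.143]
wrist_force: [-0.6, -0.2, -4.6]
finger_gap: 9.2
finger_force: 40.0
t 43.58 at [ 498.6 -270.1  213.3] 65.47 az -0.1163 shift [6.677 3.093 2.732]
```

View pics/s10c.png

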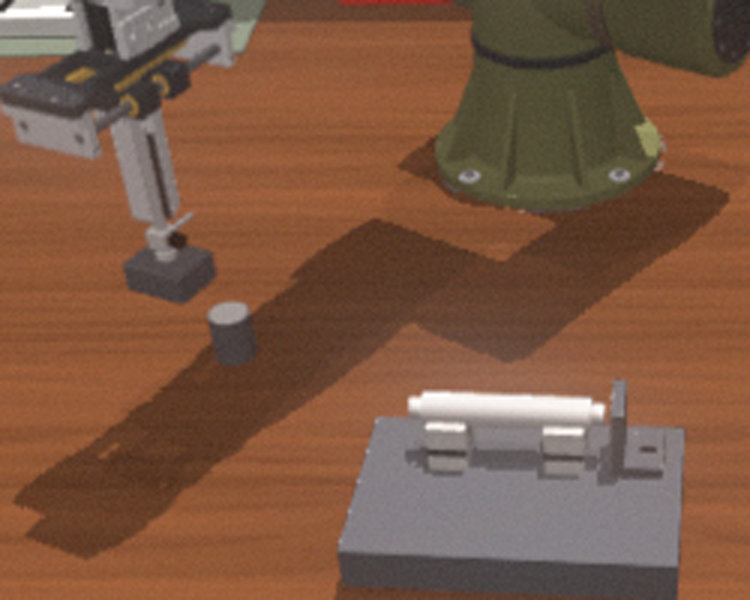

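The gauge hangs upright at (165,260). The shaft and angle plate stand properly on the granite at (510,405) and (635,430).

```bash
python3 -m creep '0 0 0 0 0 -0.0288;0 0 0 0 0 -0.0288;0 0 0 0 0 -0.0288;0 0 0 0 0 -0.0299;0.3 0.14 0 0 0 0;0.6 0.28 0 0 0 0;0.8 0.37 0 0 0 0;0.8 0.37 0 0 0 0;0.8 0.37 0 0 0 0;0.8 0.37 0 0 0 0;0.8 0.37 0 0 0 0;0.8 0.37 0 0 0 0;0.6 0.28 0 0 0 0;0.3 0.14 0 0 0 0;0.077 0.033 0 0 0 0;0 0 0 0 0 0;0 0 0 0 0 0'
python3 -m creep '0 0 0.3 0 0 0;0 0 0.6 0 0 0;0 0 0.6 0 0 0;0 0 0.5 0 0 0;0 0 0.25 0 0 0;0 0 0.1 0 0 0;0 0 0 0 0 0;0 0 0 0 0 0'
python3 - <<'E'
from h import *
go(638.9,-11.3,103.4,86.4)
c=shot('wrist','w11'); P=depthpts(c); z=P[...,2]; X=P[...,0];Y=P[...,1]
n,l,s,ce=cv2.connectedComponentsWithStats(((z>62)&(z<110)).astype(np.uint8))
for i in range(1,n):
    if s[i,4]<40: continue
    q=P[l==i]; r=cv2.minAreaRect(q[:,:2].astype(np.float32)); print(s[i].tolist(),np.percentile(q[:,2],90).round(1),np.round(r[0],1),np.round(r[1],1),round(r[2],1))
E
```

```text
clock: 45.7
eef_pos: [639.0, -12.3, 214.5]
eef_rot: [3.141, 0.0, 1.507]
wrist_force: [-0.2, -0.3, -4.1]
finger_gap: 9.7
finger_force: 40.0
clock: 46.7
eef_pos: [639.5, -11.6, 121.1]
eef_rot: [3.14, 0.0, 1.508]
wrist_force: [-0.0, -0.2, -4.1]
finger_gap: 9.2
finger_force: 40.0
t 46.7 at [639.5 -11.6 121.1] 86.4 az 0.0 shift [ 0.006 -0.015  0.443]
[136, 104, 88, 20, 1547] 106.0 [580.   77.7] [10.5 45.3] 86.7
[152, 130, 80, 179, 8515] 100.0 [574.9   0.7] [134.8  46.3] 86.5
[222, 195, 93, 61, 3012] 106.1 [631.7  -3.9] [40.9 62.4] 86.2
```

View pics/w11.png

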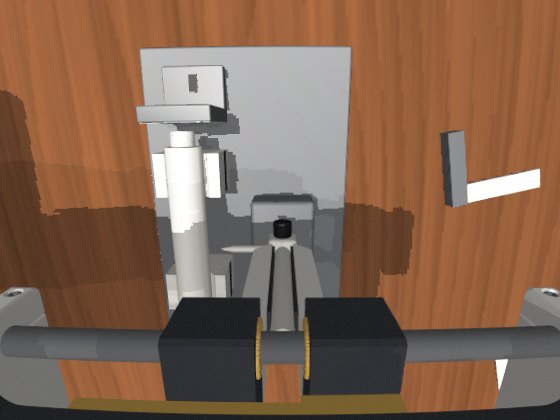

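The gauge hangs with its scriber tip at (225,249), pointing squarely at the shaft and short of it. I lower it onto the granite.

```bash
python3 -m creep '0.006 -0.012 0.2 0 0 0;0 0 0.12 0 0 0;0 0 0.07 0 0 0;0 0 0.03 0 0 0;0 0 0 0 0 0;0 0 0 0 0 0'; python3 -m creep '0 0 0.018 0 0 0;0 0 0 0 0 0'
```

```text
clock: 47.5
eef_pos: [638.8, -11.2, 103.7]
eef_rot: [3.141, -0.0, 1.508]
wrist_force: [-0.4, 1.2, -4.0]
finger_gap: 9.6
finger_force: 40.0
clock: 47.75
eef_pos: [638.9, -11.2, 103.4]
eef_rot: [3.141, 0.0, 1.508]
wrist_force: [-1.9, 0.0, 1.2]
finger_gap: 9.2
finger_force: 40.0
```

```bash
python3 -m creep '0 0 0.005 0 0 0;0 0 0 0 0 0;0 0 0 0 0 0;0 0 0 0 0 0;0 0 0 0 0 0' 0.55
python3 -m creep '0 0 -0.2 0 0 0;0 0 -0.6 0 0 0;0 0 -0.9 0 0 0;0 0 -0.9 0 0 0;0 0 -0.9 0 0 0;0 0 -0.5 0 0 0;0.9 0 0 0 0 0;0.9 0 0 0 0 0;0 0 0 0 0 0;0 0 0 0 0 0'
python3 - <<'E'
from h import *
shot('scene','s12'); c=shot('wrist','w12'); P=depthpts(c); z=P[...,2]; X=P[...,0];Y=P[...,1]
for nm,lo,hi in(('base',66,75),('mid',78,110),('spindle',120,190)):
    n,l,s,ce=cv2.connectedComponentsWithStats(((z>lo)&(z<hi)&(Y<120)&(X>530)).astype(np.uint8))
    for i in range(1,n):
        if s[i,4]<30: continue
        q=P[l==i]; r=cv2.minAreaRect(q[:,:2].astype(np.float32)); print(nm,s[i].tolist(),np.percentile(q[:,2],90).round(1),np.round(r[0],1),np.round(r[1],1),round(r[2],1))
u=load('s12')['color'][140:330,170:340,::-1]; cv2.imwrite('pics/s12c.png',cv2.resize(u,None,fx=3.1,fy=3.1,interpolation=cv2.INTER_CUBIC))
E
```

```text
clock: 48.38
eef_pos: [638.7, -11.3, 102.6]
eef_rot: [3.142, 0.0, 1.508]
wrist_force: [0.5, 0.3, 0.3]
finger_gap: 41.8
finger_force: 0.0
clock: 49.62
eef_pos: [643.2, 60.1, 263.0]
eef_rot: [3.141, 0.0, 1.508]
wrist_force: [-0.5, -0.2, 0.5]
finger_gap: 42.1
finger_force: 0.0
base [210, 176, 38, 9, 50] 74.6 [581.9  82.2] [ 8.6 44.5] 75.4
base [265, 227, 36, 40, 897] 71.3 [639.7 -10.5] [52.9 45. ] 85.8
base [265, 256, 14, 11, 122] 71.2 [624.1 -28.5] [15.  16.8] 86.1
mid [202, 178, 46, 84, 2220] 105.2 [577.   33.9] [98.9 45.6] 85.9
mid [250, 238, 41, 25, 375] 97.8 [624.6  -4.9] [26.7 48.1] 86.6
mid [243, 273, 7, 24, 106] 86.0 [590.5 -53.1] [30.8  7.4] 85.2
spindle [278, 261, 10, 36, 334] 180.3 [639.3 -10.4] [9.6 9.9] 80.8
```

View pics/w12.png

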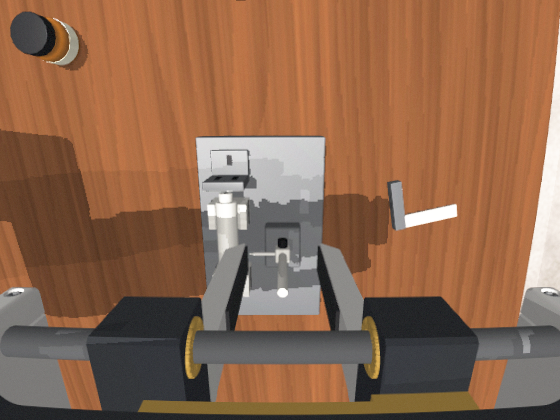

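View pics/s12c.png

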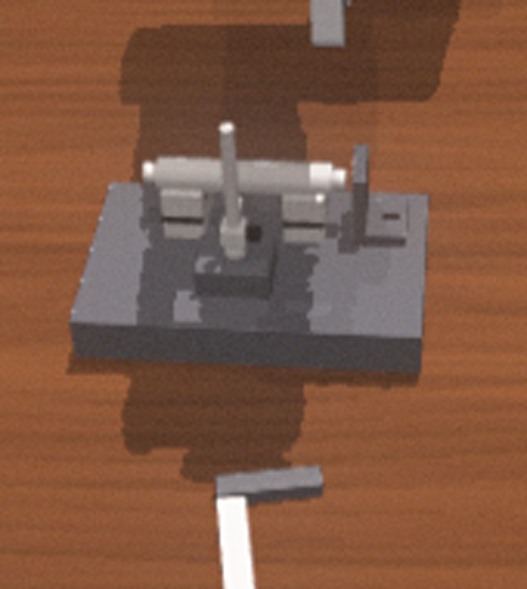

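The wrist view shows the gauge standing behind the shaft, with its base at (283,245) and its scriber pointing at the shaft about 12 mm short. The scene crop shows the whole set-up upright and nothing being touched. Handing in.

```bash
python3 -m creep '0 0 0 0 0 0;0 0 0 0 0 0' && python3 -c "
from cell import manip
print(manip.sign_off())"
```

```text
clock: 49.98
eef_pos: [643.2, 60.2, 262.7]
eef_rot: [-3.142, 0.0, 1.507]
wrist_force: [0.1, -0.6, -0.0]
finger_gap: 42.1
finger_force: 0.0
the job is handed in; nothing more can be done
None
```

The job is handed in at about 50 s: by camera, the V-blocks are 89 mm apart with the shaft centred in both vees, the angle plate's face is about 5 mm from its left end, and the gauge's scriber is opposite its middle, about 12 mm short; the jar, offcut and square were not touched.

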